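# Index and lock the sample carousel

### The arm

A 6-joint arm with a two-finger parallel gripper is mounted at the origin on the work surface. World frame = base frame: x ahead of the robot, y to its left, z up, the work surface at z = 0. Lengths are in m, angles in rad, forces in N, time in s.
With the tool pointing down it reaches from about 0.325 to 1 m from the base axis. Payload 5.1 kg.
Tool frame: the origin (TCP) lies at the very end of the fingers, on their centre line; the grasp point (between the pads) lies 19 mm behind it; z points along the fingers, y is the line along which they close (so a half turn about z gives the same grasp; the last joint's range is limited). The gripper opens to 85 mm and grips with 20 to 120 N. Pads are 22 mm wide; open, the fingers measure 114 mm over their backs; the gripper's body (76 mm by 85 mm) begins 54 mm behind the grasp point. The pads swing forward as they close: fully open they stand 13 mm farther back than shut.
Start: joints at [-1.257, 0.124, 1.65, -0, 1.367, -0.083], TCP at [0.251, -0.599, 0.231] pointing down, gripper open.
Joint ranges: [-2.61, 2.61], [-1.02, 2.33], [0.03, 2.71], [-1.35, 4.49], [0.32, 2.68], [-2.91, 2.91]. Speed limits (rad/s): [2.57, 2.57, 3.14, 3.14, 3.14, 3.14].

### API

Orientations are given as a unit quaternion [x, y, z, w].
In Python, from cell import ctrl gives the robot as it stands.
- The arm moves only by the tool jog_arm, never from a script. Its argument "series" is a list of rows, each an object of numbers: "dx", "dy", "dz": the shift along the world's x, y, z in m; "spin": the turn about the world's z in rad. A call has 1 to 20 rows; each row is the pose to reach, as a shift and turn from the pose commanded when the call began; what a row does not reach only later rows make up. A row lasts 1/12 s, in which the tool goes at most 41.7 mm and 7.16 degrees, less where a joint would pass 70% of its speed; a pose out of reach is approached as far as the arm can. A call with a gripper value outside its range is refused whole. "hand" is the closure, from -1 (fully open) to 1 (shut), set as the call begins (left out, the last holds). The fingers move at their own pace and stop on an object; the grip force is fixed at half the most. Time passes only in rows, so rows that repeat a pose let the fingers close. It gives the time, the measured TCP pose, the force, the opening and the grip force at its end, in the units of the state.
- ctrl.state(): the state, without advancing time (a new reading comes with each control period).
- ctrl.grab_frame(name): name is "side" or "top"; returns a dict with "pixels" (420x560x3 uint8, red, green, blue), "fov_y" (degrees; the focal length in pixels is half the picture's height over the tangent of half this angle, whatever the lens; pixels are square), "cx", "cy" (the principal point, pixels), "R" (3x3) and "t" (3): a world point X has camera coordinates R X + t. Camera axes: x right, y down, z forward; pixel columns grow to the right and rows downward; lengths in m; the calibration is good to about 2 mm. A picture is of the moment at which its call begins. There is no depth.
- ctrl.job_done(): hands the job in; it is judged then, once.
The state is a dict: "t": time; "joint_pos": joint angles; "joint_vel": joint speeds; "tau": joint torques, N m; "tool_pos": TCP position; "orientation": TCP orientation; "wrist_force": force on the tool from outside, world axes, zero at the start; "torque": the same for the moment, N m; "gripper_width": finger opening in m; "finger_force": force on a finger pad.
Only numpy, scipy, OpenCV 4.12 (cv2) and the standard library are available. Lean on these libraries where they do the work, as an engineer would, in place of code of your own. Each camera call takes 0.05 s, during which the arm holds its last target. There are 200 camera calls.

### The job

Turn the vial carousel on its stand, by pushing round at its edge, until its notch faces the locking bolt, then slide the bolt fully home into the notch and hold it pressed there with about 12 N for a second so that it seats, and let go. Push gently, never with more than about 15 N on the carousel or the bolt, keep the carousel flat on its stand, and leave the other things on the bench where they are.

Things in the scene. Friction and masses are not known exactly. Their poses are not given: they have to be found in the camera images.
- stand: Grey fixed stand: round base 200 mm across, 12 mm high, spindle 20 mm across (top at 48 mm) in its centre; on its +x side a bolt guide: two steel rails, 30 mm wide over both, 103 to 153 mm from the spindle axis, top at 34 mm. Origin: on the spindle axis at bench height; z up; x points from the spindle out along the bolt guide. The bolt has 34 mm of travel.
- carousel: Loose bare-metal disc, 150 mm across, 14 mm thick, bored to turn on the spindle with 1.5 mm radial play; underside 18 mm, top 32 mm above the bench. About 0.45 kg; held by friction alone (0.5 to 2 N at the edge). Five capped vials on it, tops at 55 mm, at 40 mm radius. One notch in the edge on its +x axis, 14 mm wide, 19 mm deep. Origin: centre of underside, z up.
- notch (a point): Middle of the notch's mouth, on the carousel's top face at 75 mm radius (32 mm above the bench); its axes are the carousel's.
- mark (a point): Fixed point of the stand on the bolt's line, 75 mm from the spindle axis, 32 mm above the bench: where the notch's mouth must come; its axes are the stand's.
- bolt_handle (a point): Middle of the top edge of the bolt's upright handle plate (8 mm thick along the bolt, 26 mm wide across it, standing from 34 to 66 mm above the bench). It lies 36 mm further out than the nose tip: 98 mm from the spindle axis when fully home. Its axes are the stand's; the bolt moves towards the spindle.
- tube_rack: White rack with four capped tubes, 50 by 110 mm, 58 mm high; bystander. Origin: centre of the underside.
- wash_bottle: White bottle, 68 mm across, 150 mm high; bystander. Origin: centre of the underside.
- beaker: Glass beaker, 70 mm across, 85 mm high; bystander. Origin: centre of the underside.
- reagent_jar: Small brown jar, 56 mm across, 70 mm high; bystander. Origin: centre of the underside.
- spare_cap: White cap, 32 mm across, 12 mm high, lying near the stand; bystander. Origin: centre of the underside.
- spatula: Narrow steel spatula, 160 mm long, 5 mm high, lying on the bench; bystander. Origin: centre of the underside.
- cuvette_box: Grey box, 70 by 50 by 35 mm, standing near the stand; bystander. Origin: centre of the underside.
- ear (a point): Middle of the top of one of six like upright ears on the carousel's edge: 8 mm thick, from 75 to 90 mm radius, 18 to 46 mm above the bench. This one is 30 degrees anticlockwise from the notch (seen from above), the others follow every 60 degrees, so two ears flank the notch at 30 degrees each. The point is at 82 mm radius; axes are the carousel's.
- bolt: Steel locking bolt: bar 11 mm wide, 20 to 30 mm above the bench, round nose; slides towards the spindle with about 2.5 N friction, stays where left. Origin: its nose tip, underside; axes are the stand's. Nose tip 90 to 96 mm from the spindle axis at the start (clear of the ears), 62 mm fully home on a hard stop (13 mm into the notch). If the notch is off by over 2 mm it butts on the edge.

How it is judged:
By the outcome, as a careful person would: the job done as asked, in the order asked, and still so for the second after the job is handed in, with the robot touching nothing.
It also fails if it takes over 72 s, if anything falls off the work surface, if the arm or the gripper's body presses on something with over 40 N, if the wrist force passes 120 N, or if a joint passes its speed limit or range.

## Working session

There is one attempt and no reset: what is moved stays moved. The work goes in short steps, Python scripts to look and compute and a tool call to move; the robot and the scene stay as the last step left them, time stands still between calls to the robot, and variables do not carry over. Pictures are saved under pics/ and viewed, at most 10 in all, crops included, and the job is handed in when it is done.

Besides the shell and the picture viewer there is one more tool, called after "Emit:" as a command line: name --argument value ..., lists and objects as JSON in quotes. jog_arm: Moves the arm, as the interface text tells. Its arguments: {"type":"object","properties":{"series":{"type":"array","items":{"type":"object","properties":{"dx":{"type":"number"},"dy":{"type":"number"},"dz":{"type":"number"},"spin":{"type":"number"}}}},"hand":{"type":"number"}},"required":["series"]}

```bash
ls; mkdir -p pics; cat > h.py <<'E'
import numpy as np, cv2
from cell import ctrl
def grab(n,save=None):
    f=ctrl.grab_frame(n)
    if save: cv2.imwrite('pics/'+save,cv2.cvtColor(f['pixels'],cv2.COLOR_RGB2BGR))
    return f
def foc(f): return 210/np.tan(np.radians(f['fov_y'])/2)
def ray(f,u,v):
    d=np.array([(u-f['cx'])/foc(f),(v-f['cy'])/foc(f),1.]); R=np.array(f['R']); return -R.T@np.array(f['t']),R.T@d
def onz(f,u,v,z):
    c,d=ray(f,u,v); return c+d*(z-c[2])/d[2]
def proj(f,X):
    p=np.array(f['R'])@np.array(X,float)+np.array(f['t']); return p[0]/p[2]*foc(f)+f['cx'],p[1]/p[2]*foc(f)+f['cy']
E
python3 - <<'E'
from h import *
a=grab('top','top0.png');b=grab('side','side0.png')
for f in(a,b): print(foc(f),f['cx'],f['cy'],ray(f,280,210))
E
```

```text
pics
546.8523026287164 277.9860495732661 200.67554027619482 (array([0.46703325, 0.0283244 , 1.31003374]), array([ 0.05926653, -0.02175017, -0.99815766]))
462.0114225351143 280.40557377537317 207.1537602589926 (array([0.11213002, 0.60564395, 0.98411448]), array([ 0.37436105, -0.51499506, -0.77115019]))
```

View pics/top0.png

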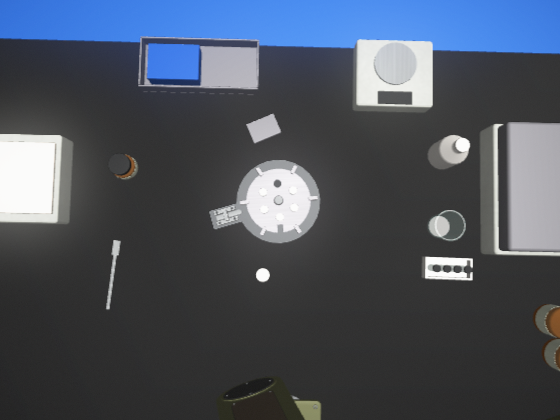

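View pics/side0.png

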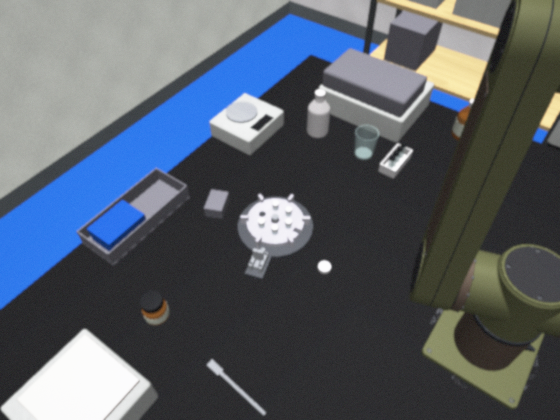

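The top view shows the carousel at about (278,200) and the bolt guide to its left at (225,216). A dark slot at about (280,230) is probably the notch. I'll zoom in to check.

```bash
python3 - <<'E'
from h import *
a=cv2.imread('pics/top0.png')[150:255,195:335]; cv2.imwrite('pics/z0.png',cv2.resize(a,None,fx=5.6,fy=5.6,interpolation=cv2.INTER_CUBIC))
f=grab('top')
print(onz(f,278,200,.048),onz(f,225,216,.034),onz(f,280,230,.032))
E
```

```text
[0.56504725 0.00593907 0.048     ] [0.52593085 0.1284458  0.034     ] [ 0.49615571 -0.0005016   0.032     ]
```

View pics/z0.png

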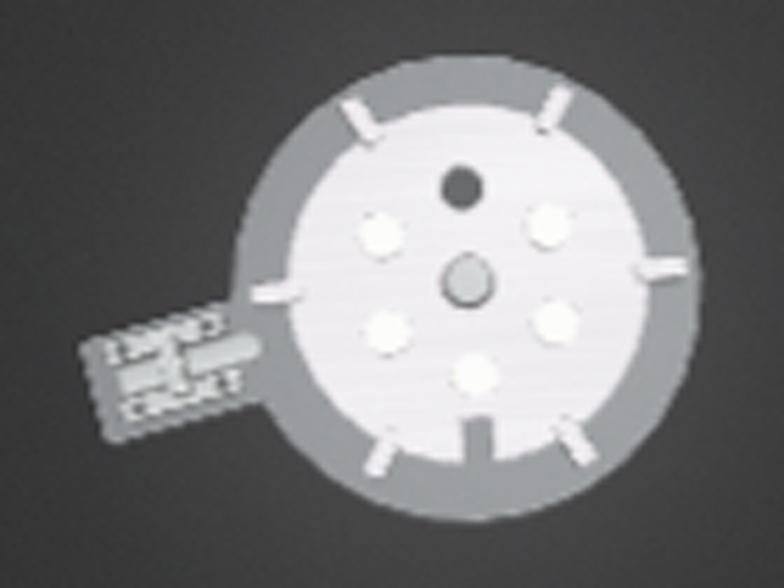

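The notch is at crop (480,430), roughly -176°, and the guide points to about 106°, so the disc needs about 77° clockwise. Next I'll measure the base circle, ears, notch, guide and handle precisely in both views.

```bash
cat > meas.py <<'E'
from h import *
# triangulate spindle-top, top-view base circle and white disc -> centres
def white(f,lo=200): return (f['pixels'].min(2)>lo).astype(np.uint8)
def near(f,c,r,z,shape=(420,560)):
    v,u=np.mgrid[:shape[0],:shape[1]]; cc,_=ray(f,0,0)
    d=np.stack([(u-f['cx'])/foc(f),(v-f['cy'])/foc(f),np.ones_like(u,float)],-1)@np.array(f['R'])
    P=cc+d*((z-cc[2])/d[...,2])[...,None]; rel=P[...,:2]-c[:2]
    return rel,np.hypot(rel[...,0],rel[...,1])
def polar(f,c,r0,r1,z,n=720,m=8):
    """mean brightness on ring at height z by angle (deg)"""
    th=np.arange(n)*360/n; rs=np.linspace(r0,r1,m); g=f['pixels'].astype(np.float32).mean(2)
    P=[[proj(f,(c[0]+r*np.cos(t),c[1]+r*np.sin(t),z)) for t in np.radians(th)] for r in rs]
    P=np.array(P,np.float32); return th,cv2.remap(g,P[...,0],P[...,1],cv2.INTER_CUBIC).mean(0)
def six(th,b):  # phase of the 6-fold ear pattern, deg mod 60
    b=np.clip(b-np.median(b),0,None); return np.degrees(np.angle((b*np.exp(6j*np.radians(th))).sum()))/6
def basec(f):
    g=f['pixels'].astype(int).mean(2); m=((g>100)).astype(np.uint8)
    rel,r=near(f,np.array([.565,.006]),.1,.012); m[r>.13]=0
    m=cv2.morphologyEx(m,cv2.MORPH_OPEN,cv2.getStructuringElement(cv2.MORPH_ELLIPSE,(35,35)))
    k=max(cv2.findContours(m,cv2.RETR_EXTERNAL,cv2.CHAIN_APPROX_NONE)[0],key=cv2.contourArea)
    P=np.array([onz(f,*p[0],.012)[:2] for p in k]); 
    A=np.c_[2*P,np.ones(len(P))]; s=np.linalg.lstsq(A,(P**2).sum(1),rcond=None)[0]
    return s[:2],np.sqrt(s[2]+s[0]**2+s[1]**2)
E
python3 - <<'E'
from meas import *
for n in('top','side'):
    f=grab(n); c,r=basec(f); print(n,'base',c,r)
    # spindle top / disc check by side
    for z in(.046,.040): 
        th,b=polar(f,c,.079,.088,z); print(' ears',z,six(th,b))
    th,b=polar(f,c,.062,.072,.032); d=np.clip(np.median(b)-b,0,None); d[d<20]=0; i=d>0
    print(' notch dark deg',th[i].min() if i.any() else 0,th[i].max() if i.any() else 0,(th*d).sum()/d.sum())
    # guide : pixels brighter than bench beyond base
    g=f['pixels'].mean(2); 
    rel,rr=near(f,c,.1,.034); m=(g>85)&(rr>.112)&(rr<.175); a=np.degrees(np.arctan2(rel[...,1],rel[...,0])); m&=abs(a-106)<25
    P=rel[m]; mu=P.mean(0); print(' guide centroid',mu,np.hypot(*mu),'dir',np.degrees(np.arctan2(mu[1],mu[0])),m.sum())
    k=16.; 
    t=np.radians(106); S=np.array([[onz(f,280,200,.03)[0]]])
    # rectified crop along guide, 3px/mm at z=.034 and .066
    for z in(.034,.066):
        xs=np.arange(.05,.17,.0005); ys=np.arange(-.04,.04,.0005)
        Q=np.array([[proj(f,(c[0]+x*np.cos(t)-y*np.sin(t),c[1]+x*np.sin(t)+y*np.cos(t),z)) for x in xs] for y in ys],np.float32)
        im=cv2.remap(f['pixels'],Q[...,0],Q[...,1],cv2.INTER_CUBIC)
        globals()['I_%s_%d'%(n,z*1000)]=im
rows=[np.hstack([I_top_34,I_top_66]),np.hstack([I_side_34,I_side_66])]
cv2.imwrite('pics/rect.png',cv2.resize(cv2.cvtColor(np.vstack(rows),cv2.COLOR_RGB2BGR),None,fx=1.6,fy=1.6))
E
```

```text
top base [0.56577086 0.00611469] 0.0988333575771504
 ears 0.046 -25.09406674914209
 ears 0.04 -25.098089550706565
 notch dark deg 179.5 191.5 185.56557907186357
 guide centroid [-0.04227926  0.13005027] 0.13675016458956482 dir 108.00930962719387 434
side base [0.55724848 0.00683779] 0.09189242800888586
 ears 0.046 -24.40175217554615
 ears 0.04 -24.425267099485737
 notch dark deg 86.0 225.0 169.49695675939276
 guide centroid [-0.03983285  0.13662204] 0.1423103571975152 dir 106.25431402210297 418
```

View pics/rect.png

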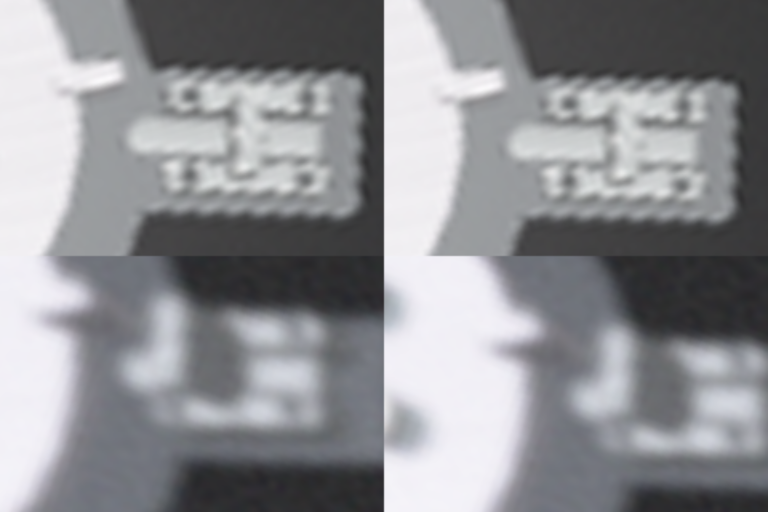

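```bash
python3 - <<'E'
from meas import *
from scipy.spatial.transform import Rotation as R
s=ctrl.state(); print(s); M=R.from_quat(s['orientation']).as_matrix(); print(M.round(3)); print('y dir deg',np.degrees(np.arctan2(M[1,1],M[0,1])))
f=grab('top'); c=np.array([.5658,.0061])
t=np.radians(107.4); g=f['pixels'].astype(np.float32).mean(2)
ys=np.arange(-.010,.010,.0005)
for x in np.arange(.093,.152,.006):
    Q=np.array([proj(f,(c[0]+x*np.cos(t)-y*np.sin(t),c[1]+x*np.sin(t)+y*np.cos(t),.03)) for y in ys],np.float32)
    b=cv2.remap(g,Q[None,:,0],Q[None,:,1],cv2.INTER_CUBIC)[0]; w=np.clip(b-(b.min()+b.max())/2,0,None); print(round(x,3),(w*ys).sum()/w.sum()*1000,int(b.min()),int(b.max()))
E
```

```text
{'t': 0.25, 'joint_pos': array([-1.25660036e+00,  1.24158361e-01,  1.65096062e+00, -9.86948825e-07,
        1.36749901e+00, -8.25739587e-02]), 'joint_vel': array([-0.00137638, -0.00401866, -0.00587964, -0.00110999,  0.00068871,
        0.00047064]), 'tau': array([ 4.38532716e-04, -4.23202443e+01, -3.65178967e+01, -5.79178186e-05,
        4.47761486e-03,  6.38233786e-06]), 'tool_pos': array([ 0.25108258, -0.59922345,  0.23069925]), 'orientation': array([ 9.80386010e-01,  1.97086300e-01, -5.97200004e-05, -5.09178100e-04]), 'wrist_force': array([0.3412827 , 0.35688459, 0.15562785]), 'torque': array([-0.04006027,  0.01999044,  0.01512992]), 'finger_force': 0.0, 'gripper_width': 0.08511472901385808}
[[ 0.922  0.386 -0.   ]
 [ 0.386 -0.922  0.001]
 [ 0.    -0.001 -1.   ]]
y dir deg -67.26674402401542
0.093 0.5183632228773473 149 216
0.099 -0.06979292584239605 149 215
0.105 2.520488000317593 136 223
0.111 0.19611226704036847 116 215
0.117 -0.40718772820955734 132 213
0.123 1.4994464623938824 132 190
0.129 -0.7641050517662454 180 213
0.135 0.4498308743833794 119 209
0.141 0.07051579204642956 134 214
0.147 1.202756833187476 134 214
```

Emit:
jog_arm --hand 0.48 --series '[{"dx": 0.02, "dy": 0.033, "spin": 0.08}, {"dx": 0.04, "dy": 0.065, "spin": 0.16}, {"dx": 0.06, "dy": 0.098, "spin": 0.24}, {"dx": 0.08, "dy": 0.13, "spin": 0.32}, {"dx": 0.1, "dy": 0.163, "spin": 0.4}, {"dx": 0.12, "dy": 0.196, "spin": 0.48}, {"dx": 0.14, "dy": 0.228, "spin": 0.56}, {"dx": 0.16, "dy": 0.261, "spin": 0.64}, {"dx": 0.18, "dy": 0.294, "spin": 0.72}, {"dx": 0.2, "dy": 0.327, "spin": 0.8}, {"dx": 0.22, "dy": 0.359, "spin": 0.88}, {"dx": 0.24, "dy": 0.392, "spin": 0.96}, {"dx": 0.26, "dy": 0.425, "spin": 1.04}, {"dx": 0.28, "dy": 0.457, "spin": 1.12}, {"dx": 0.3, "dy": 0.49, "dz": -0.03, "spin": 1.2}, {"dx": 0.322, "dy": 0.523, "dz": -0.06, "spin": 1.26}, {"dx": 0.322, "dy": 0.523, "dz": -0.09, "spin": 1.26}, {"dx": 0.322, "dy": 0.523, "dz": -0.12, "spin": 1.26}, {"dx": 0.322, "dy": 0.523, "dz": -0.13, "spin": 1.26}, {"dx": 0.322, "dy": 0.523, "dz": -0.13, "spin": 1.26}]'

```text
validation failed for argument at $.se...
```

Emit:
jog_arm --hand 0.48 --series '[{"dx": 0.02, "dy": 0.033, "dz": 0.0, "spin": 0.08}, {"dx": 0.04, "dy": 0.065, "dz": 0.0, "spin": 0.16}, {"dx": 0.06, "dy": 0.098, "dz": 0.0, "spin": 0.24}, {"dx": 0.08, "dy": 0.13, "dz": 0.0, "spin": 0.32}, {"dx": 0.1, "dy": 0.163, "dz": 0.0, "spin": 0.4}, {"dx": 0.12, "dy": 0.196, "dz": 0.0, "spin": 0.48}, {"dx": 0.14, "dy": 0.228, "dz": 0.0, "spin": 0.56}, {"dx": 0.16, "dy": 0.261, "dz": 0.0, "spin": 0.64}, {"dx": 0.18, "dy": 0.294, "dz": 0.0, "spin": 0.72}, {"dx": 0.2, "dy": 0.327, "dz": 0.0, "spin": 0.8}, {"dx": 0.22, "dy": 0.359, "dz": 0.0, "spin": 0.88}, {"dx": 0.24, "dy": 0.392, "dz": 0.0, "spin": 0.96}, {"dx": 0.26, "dy": 0.425, "dz": 0.0, "spin": 1.04}, {"dx": 0.28, "dy": 0.457, "dz": 0.0, "spin": 1.12}, {"dx": 0.3, "dy": 0.49, "dz": -0.03, "spin": 1.2}, {"dx": 0.322, "dy": 0.523, "dz": -0.06, "spin": 1.26}, {"dx": 0.322, "dy": 0.523, "dz": -0.09, "spin": 1.26}, {"dx": 0.322, "dy": 0.523, "dz": -0.12, "spin": 1.26}, {"dx": 0.322, "dy": 0.523, "dz": -0.13, "spin": 1.26}, {"dx": 0.322, "dy": 0.523, "dz": -0.13, "spin": 1.26}]'

```text
t: 1.97
tool_pos: [0.5705, -0.0758, 0.0975]
orientation: [0.676, 0.737, -0.002, -0.003]
wrist_force: [-0.6, -0.2, -1.4]
gripper_width: 0.0224
finger_force: 0.0
```

Emit:
jog_arm --series '[{"dx": 0, "dy": 0, "dz": -0.02, "spin": 0}, {"dx": 0, "dy": 0, "dz": -0.04, "spin": 0}, {"dx": 0, "dy": 0, "dz": -0.048, "spin": 0}, {"dx": 0, "dy": 0, "dz": -0.052, "spin": 0}, {"dx": 0, "dy": 0, "dz": -0.055, "spin": 0}, {"dx": 0, "dy": 0, "dz": -0.055, "spin": 0}]'

```text
t: 2.47
tool_pos: [0.5739, -0.077, 0.0475]
orientation: [0.676, 0.737, 0.0, 0.001]
wrist_force: [-0.1, 0.2, -0.3]
gripper_width: 0.0219
finger_force: 0.0
```

```bash
python3 - <<'E'
from h import *
f=grab('side'); a=cv2.cvtColor(f['pixels'],cv2.COLOR_RGB2BGR)[150:280,200:370]; cv2.imwrite('pics/s1.png',cv2.resize(a,None,fx=4.5,fy=4.5,interpolation=cv2.INTER_CUBIC))
s=ctrl.state(); print(s['tool_pos'],s['wrist_force'])
E
```

```text
[ 0.57406173 -0.07692125  0.04773761] [-1.323035    0.63438314  0.42196149]
```

View pics/s1.png

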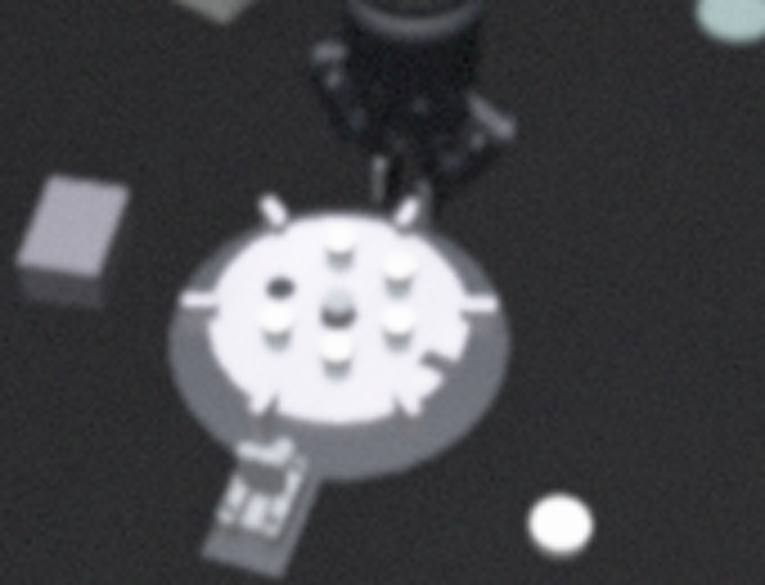

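The pads at crop (380,190) and (427,210) straddle the ear at (405,210). I'll work out the arc rows before descending further.

```bash
python3 - <<'E'
import numpy as np
r=.083;p0=-85.1
def P(d): a=np.radians(p0-d); return r*np.array([np.cos(a),np.sin(a)])
prev=P(0)
for lo,hi,st in((0,38,2),(38,70,2),(70,80,1)):
    print([tuple((P(d)-P(lo)).round(4))+(round(-np.radians(d-lo),3),) for d in np.arange(lo+st,hi+.1,st)])
E
```

```text
[(np.float64(-0.0029), np.float64(-0.0002), np.float64(-0.035)), (np.float64(-0.0058), np.float64(-0.0003), np.float64(-0.07)), (np.float64(-0.0087), np.float64(-0.0003), np.float64(-0.105)), (np.float64(-0.0116), np.float64(-0.0002), np.float64(-0.14)), (np.float64(-0.0145), np.float64(0.0), np.float64(-0.175)), (np.float64(-0.0173), np.float64(0.0003), np.float64(-0.209)), (np.float64(-0.0202), np.float64(0.0007), np.float64(-0.244)), (np.float64(-0.0231), np.float64(0.0012), np.float64(-0.279)), (np.float64(-0.0259), np.float64(0.0019), np.float64(-0.314)), (np.float64(-0.0287), np.float64(0.0026), np.float64(-0.349)), (np.float64(-0.0315), np.float64(0.0034), np.float64(-0.384)), (np.float64(-0.0342), np.float64(0.0043), np.float64(-0.419)), (np.float64(-0.037), np.float64(0.0053), np.float64(-0.454)), (np.float64(-0.0397), np.float64(0.0064), np.float64(-0.489)), (np.float64(-0.0423), np.float64(0.0075), np.float64(-0.524)), (np.float64(-0.0449), np.float64(0.0088), np.float64(-0.559)), (np.float64(-0.0475), np.float64(0.0102), np.float64(-0.593)), (np.float64(-0.05), np.float64
[... 1020 characters left out ...]
4(-0.524)), (np.float64(-0.03), np.float64(0.0346), np.float64(-0.559))]
[(np.float64(-0.0006), np.float64(0.0013), np.float64(-0.017)), (np.float64(-0.0012), np.float64(0.0026), np.float64(-0.035)), (np.float64(-0.0017), np.float64(0.004), np.float64(-0.052)), (np.float64(-0.0023), np.float64(0.0053), np.float64(-0.07)), (np.float64(-0.0028), np.float64(0.0067), np.float64(-0.087)), (np.float64(-0.0032), np.float64(0.0081), np.float64(-0.105)), (np.float64(-0.0037), np.float64(0.0094), np.float64(-0.122)), (np.float64(-0.0041), np.float64(0.0108), np.float64(-0.14)), (np.float64(-0.0045), np.float64(0.0122), np.float64(-0.157)), (np.float64(-0.0049), np.float64(0.0136), np.float64(-0.175))]
```

Emit:
jog_arm --series '[{"dx": 0, "dy": 0, "dz": -0.005, "spin": 0}, {"dx": 0, "dy": 0, "dz": -0.009, "spin": 0}, {"dx": 0, "dy": 0, "dz": -0.012, "spin": 0}, {"dx": 0, "dy": 0, "dz": -0.012, "spin": 0}]'

```text
t: 2.85
tool_pos: [0.5726, -0.0763, 0.0334]
orientation: [0.676, 0.737, -0.0, -0.001]
wrist_force: [-0.1, -0.6, -0.1]
gripper_width: 0.0221
finger_force: 0.0
```

Emit:
jog_arm --series '[{"dx": -0.003, "dy": 0, "dz": 0.001, "spin": -0.035}, {"dx": -0.006, "dy": 0, "dz": 0.001, "spin": -0.07}, {"dx": -0.0087, "dy": 0, "dz": 0.001, "spin": -0.105}, {"dx": -0.0116, "dy": 0, "dz": 0.001, "spin": -0.14}, {"dx": -0.0145, "dy": 0, "dz": 0.001, "spin": -0.175}, {"dx": -0.0173, "dy": 0.0003, "dz": 0.001, "spin": -0.209}, {"dx": -0.0202, "dy": 0.0007, "dz": 0.001, "spin": -0.244}, {"dx": -0.0231, "dy": 0.0012, "dz": 0.001, "spin": -0.279}, {"dx": -0.0259, "dy": 0.0019, "dz": 0.001, "spin": -0.314}, {"dx": -0.0287, "dy": 0.0026, "dz": 0.001, "spin": -0.349}, {"dx": -0.0315, "dy": 0.0034, "dz": 0.001, "spin": -0.384}, {"dx": -0.0342, "dy": 0.0043, "dz": 0.001, "spin": -0.419}, {"dx": -0.037, "dy": 0.0053, "dz": 0.001, "spin": -0.454}, {"dx": -0.0397, "dy": 0.0064, "dz": 0.001, "spin": -0.489}, {"dx": -0.0423, "dy": 0.0075, "dz": 0.001, "spin": -0.524}, {"dx": -0.0449, "dy": 0.0088, "dz": 0.001, "spin": -0.559}, {"dx": -0.0475, "dy": 0.0102, "dz": 0.001, "spin": -0.593}, {"dx": -0.05, "dy": 0.0116, "dz": 0.001, "spin": -0.628}, {"dx": -0.0524, "dy": 0.0132, "dz": 0.001, "spin": -0.663}]'

```text
t: 4.43
tool_pos: [0.521, -0.0632, 0.0355]
orientation: [0.879, 0.476, 0.0, 0.0]
wrist_force: [1.0, -0.7, -0.5]
gripper_width: 0.0221
finger_force: 0.3
```

```bash
python3 - <<'E'
from h import *
f=grab('side'); a=cv2.cvtColor(f['pixels'],cv2.COLOR_RGB2BGR)[150:280,200:370]; cv2.imwrite('pics/s2.png',cv2.resize(a,None,fx=4.5,fy=4.5,interpolation=cv2.INTER_CUBIC))
s=ctrl.state(); print(s['tool_pos'],s['wrist_force'])
E
```

```text
[ 0.52048308 -0.06300562  0.03533303] [ 1.40188955 -0.09497331 -0.52502912]
```

View pics/s2.png

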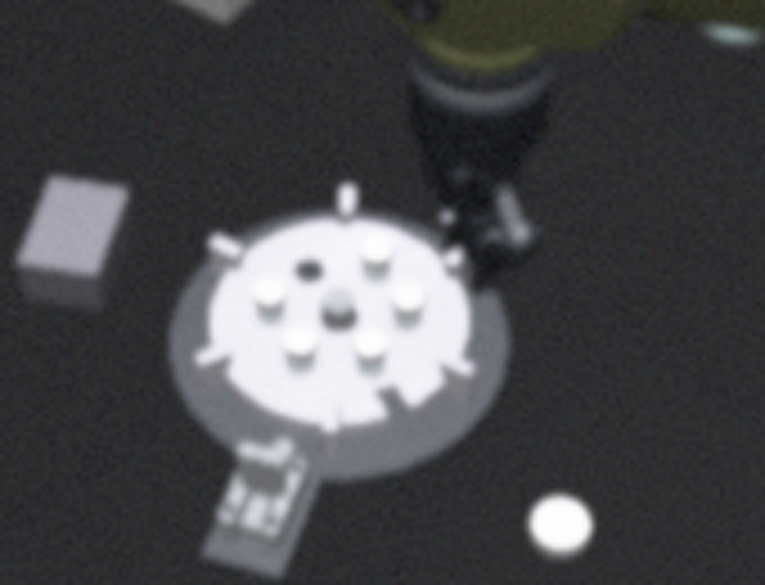

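The carousel turns with the fingers: the notch is now at crop (395,395) and the disc stays flat. I'll continue the arc.

Emit:
jog_arm --series '[{"dx": -0.0024, "dy": 0.0016, "dz": 0, "spin": -0.035}, {"dx": -0.0047, "dy": 0.0033, "dz": 0, "spin": -0.07}, {"dx": -0.007, "dy": 0.0051, "dz": 0, "spin": -0.105}, {"dx": -0.0092, "dy": 0.007, "dz": 0, "spin": -0.14}, {"dx": -0.0114, "dy": 0.0089, "dz": 0, "spin": -0.175}, {"dx": -0.0135, "dy": 0.0109, "dz": 0, "spin": -0.209}, {"dx": -0.0155, "dy": 0.013, "dz": 0, "spin": -0.244}, {"dx": -0.0174, "dy": 0.0152, "dz": 0, "spin": -0.279}, {"dx": -0.0193, "dy": 0.0174, "dz": 0, "spin": -0.314}, {"dx": -0.021, "dy": 0.0197, "dz": 0, "spin": -0.349}, {"dx": -0.0227, "dy": 0.022, "dz": 0, "spin": -0.384}, {"dx": -0.0244, "dy": 0.0244, "dz": 0, "spin": -0.419}, {"dx": -0.0259, "dy": 0.0269, "dz": 0, "spin": -0.454}, {"dx": -0.0273, "dy": 0.0294, "dz": 0, "spin": -0.489}, {"dx": -0.0287, "dy": 0.032, "dz": 0, "spin": -0.524}, {"dx": -0.03, "dy": 0.0346, "dz": 0, "spin": -0.559}, {"dx": -0.03, "dy": 0.0346, "dz": 0, "spin": -0.559}]'

```text
t: 5.9
tool_pos: [0.4907, -0.0285, 0.0354]
orientation: [0.976, 0.216, 0.0, 0.0]
wrist_force: [-0.6, 0.2, 0.6]
gripper_width: 0.0224
finger_force: 0.0
```

```bash
cat > ang.py <<'E'
from meas import *
import sys
c=np.array([.5658,.0061]); f=grab('top',sys.argv[1] if len(sys.argv)>1 else None)
for cc in (c,c+[.001,0],c+[0,.001]):
    th,b=polar(f,cc,.060,.073,.032); i=(th>85)&(th<160); b=b[i];th=th[i]; d=np.clip((np.median(b)+b.min())/2-b,0,None)
    print('notch',(th*d).sum()/d.sum(),th[d>0].min(),th[d>0].max(),b.min(),np.median(b))
th,b=polar(f,c,.079,.088,.044)
w=np.clip(b-np.median(b)-20,0,None)
for a0 in range(0,360,5):pass
n,l=cv2.connectedComponents((w>0).astype(np.uint8)[None])
print('ears',[(round((th*w)[l[0]==k].sum()/w[l[0]==k].sum(),2)) for k in range(1,n) if (l[0]==k).sum()>6])
s=ctrl.state(); print(s['t'],s['tool_pos'],s['wrist_force'])
E
python3 ang.py
```

```text
notch 124.09558448921084 114.5 159.5 144.85143 240.69519
notch 123.95371880492245 115.0 159.5 151.65552 240.67235
notch 121.19817756019499 114.5 159.5 156.34525 240.56812
ears [np.float64(30.53), np.float64(89.94), np.float64(149.71), np.float64(270.97), np.float64(330.76)]
5.95 [ 0.49077011 -0.02859579  0.03537606] [-0.46282077  0.23223855 -0.10741199]
```

Emit:
jog_arm --series '[{"dx": -0.0006, "dy": 0.0013, "dz": 0, "spin": -0.017}, {"dx": -0.0012, "dy": 0.0026, "dz": 0, "spin": -0.035}, {"dx": -0.0017, "dy": 0.004, "dz": 0, "spin": -0.052}, {"dx": -0.0023, "dy": 0.0053, "dz": 0, "spin": -0.07}, {"dx": -0.0028, "dy": 0.0067, "dz": 0, "spin": -0.087}, {"dx": -0.0032, "dy": 0.0081, "dz": 0, "spin": -0.105}, {"dx": -0.0037, "dy": 0.0094, "dz": 0, "spin": -0.122}, {"dx": -0.0041, "dy": 0.0108, "dz": 0, "spin": -0.14}, {"dx": -0.0045, "dy": 0.0122, "dz": 0, "spin": -0.157}, {"dx": -0.0049, "dy": 0.0136, "dz": 0, "spin": -0.175}, {"dx": -0.0049, "dy": 0.0136, "dz": 0, "spin": -0.175}, {"dx": -0.0049, "dy": 0.0136, "dz": 0, "spin": -0.175}]'

```text
t: 6.95
tool_pos: [0.4857, -0.0149, 0.0352]
orientation: [0.992, 0.13, -0.0, -0.0]
wrist_force: [-0.3, -0.3, -0.3]
gripper_width: 0.0221
finger_force: 0.0
```

```bash
python3 ang.py top2.png; python3 - <<'E'
import cv2
a=cv2.imread('pics/top2.png')[150:255,195:335]; cv2.imwrite('pics/z2.png',cv2.resize(a,None,fx=5.6,fy=5.6,interpolation=cv2.INTER_CUBIC))
E
```

```text
notch 147.47742188312267 104.5 159.5 99.38946 237.71152
notch 147.57142962814618 105.5 159.5 99.32895 238.31676
notch 147.77504928837274 105.0 159.5 99.07049 237.54802
ears [np.float64(20.56), np.float64(79.79), np.float64(139.4), np.float64(260.51), np.float64(320.79)]
7.0 [ 0.48567454 -0.01491861  0.03518888] [ 0.10792638 -0.60800053 -0.38834941]
```

View pics/z2.png

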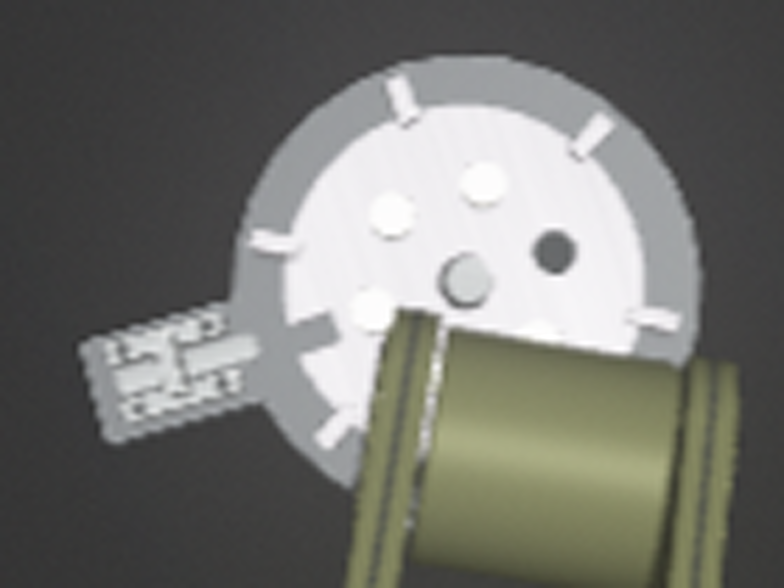

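The notch at crop (315,335) is nearly in line with the bolt at (225,350). I'll get the finer offset in the bolt's frame.

```bash
cat > fine.py <<'E'
from meas import *
f=grab('top'); c=np.array([.5658,.0061]); t=np.radians(107.5); g=f['pixels'].astype(np.float32).mean(2)
ys=np.arange(-.016,.016,.00025)
def prof(xs,z):
    Q=np.array([[proj(f,(c[0]+x*np.cos(t)-y*np.sin(t),c[1]+x*np.sin(t)+y*np.cos(t),z)) for y in ys] for x in xs],np.float32)
    return cv2.remap(g,Q[...,0],Q[...,1],cv2.INTER_CUBIC).mean(0)
def edges(b,h): i=np.where(b>h)[0]; return ys[i[0]]*1e3,ys[i[-1]]*1e3
for lo,hi in((.059,.064),(.064,.069),(.069,.072)):
    b=-prof(np.linspace(lo,hi,6),.032); e=edges(b,(b.min()+b.max())/2); print('notch',e,sum(e)/2,'deg',np.degrees(sum(e)/2e3/((lo+hi)/2)))
for lo,hi in((.094,.100),(.109,.117)):
    b=prof(np.linspace(lo,hi,6),.030)[24:-24]; y=ys[24:-24]; w=np.clip(b-(b.min()+b.max())/2,0,None); print('bolt',(w*y).sum()/w.sum()*1e3)
th,b=polar(f,c,.079,.088,.044); w=np.clip(b-np.median(b)-20,0,None)
E=[(th*w)[abs(th-a)<15].sum()/w[abs(th-a)<15].sum() for a in(77.5,137.5)]; print('ears',E,np.mean(E)-107.5)
E
python3 fine.py
```

```text
notch (np.float64(-4.99999999999999), np.float64(9.000000000000021)) 2.0000000000000155 deg 1.863277382539277
notch (np.float64(-4.49999999999999), np.float64(9.000000000000021)) 2.2500000000000155 deg 1.9385790060817458
notch (np.float64(-4.74999999999999), np.float64(9.250000000000021)) 2.2500000000000155 deg 1.8285887078643417
bolt 0.06099258223201759
bolt 0.17885574550644462
ears [np.float64(79.77496176158948), np.float64(139.40554347358315)] 2.090252617586316
```

Emit:
jog_arm --series '[{"dx": -0.0002, "dy": 0.0009, "dz": 0, "spin": -0.011}, {"dx": -0.0004, "dy": 0.0018, "dz": 0, "spin": -0.022}, {"dx": -0.0007, "dy": 0.0027, "dz": 0, "spin": -0.033}, {"dx": -0.0007, "dy": 0.0027, "dz": 0, "spin": -0.033}, {"dx": -0.0007, "dy": 0.0027, "dz": 0, "spin": -0.033}, {"dx": -0.0007, "dy": 0.0027, "dz": 0, "spin": -0.033}]'

```text
t: 7.55
tool_pos: [0.4851, -0.0123, 0.0353]
orientation: [0.994, 0.113, -0.0, -0.0]
wrist_force: [0.0, 0.6, 0.3]
gripper_width: 0.0223
finger_force: 0.0
```

```bash
python3 fine.py
```

```text
notch (np.float64(-6.749999999999992), np.float64(7.00000000000002)) 0.1250000000000142 deg 0.11645483640871714
notch (np.float64(-6.749999999999992), np.float64(6.7500000000000195)) 1.3766765505351941e-14 deg 1.186131670681131e-14
notch (np.float64(-6.999999999999992), np.float64(7.00000000000002)) 1.4210854715202004e-14 deg 1.1549248205030642e-14
bolt 0.051967211928570754
bolt 0.19472807160775102
ears [np.float64(77.94021846150507), np.float64(137.64473903733807)] 0.29247874942157637
```

The notch is centred on the bolt line to within 0.2 mm. I'll release the ear, rise, close the fingers and move behind the bolt handle.

Emit:
jog_arm --series '[{"dx": 0.0005, "dy": -0.0025, "dz": 0, "spin": 0}, {"dx": 0.0011, "dy": -0.0049, "dz": 0, "spin": 0}, {"dx": 0.0011, "dy": -0.0049, "dz": 0.01, "spin": 0}, {"dx": 0.0011, "dy": -0.0049, "dz": 0.04, "spin": 0}, {"dx": 0.0011, "dy": -0.0049, "dz": 0.08, "spin": 0}, {"dx": 0.0011, "dy": -0.0049, "dz": 0.09, "spin": 0}, {"dx": 0.008, "dy": 0.03, "dz": 0.09, "spin": 0}, {"dx": 0.016, "dy": 0.065, "dz": 0.09, "spin": 0}, {"dx": 0.024, "dy": 0.1, "dz": 0.09, "spin": 0}, {"dx": 0.031, "dy": 0.135, "dz": 0.09, "spin": 0}, {"dx": 0.0353, "dy": 0.1624, "dz": 0.09, "spin": 0}, {"dx": 0.0353, "dy": 0.1624, "dz": 0.09, "spin": 0}]'

```text
t: 8.6
tool_pos: [0.5213, 0.154, 0.1265]
orientation: [0.993, 0.115, 0.001, -0.001]
wrist_force: [0.8, 0.4, 0.2]
gripper_width: 0.0223
finger_force: 0.0
```

```bash
python3 - <<'E'
from meas import *
f=grab('top'); c=np.array([.5658,.0061]); 
th,b=polar(f,c,.079,.088,.044); w=np.clip(b-np.median(b)-20,0,None)
print('ears',[(th*w)[abs(th-a)<15].sum()/w[abs(th-a)<15].sum() for a in(17.5,77.5,137.5,197.5,257.5,317.5)])
from scipy.spatial.transform import Rotation as R
s=ctrl.state();M=R.from_quat(s['orientation']).as_matrix(); print(s['tool_pos'],np.degrees(np.arctan2(M[1,1],M[0,1])))
E
```

```text
ears [np.float64(18.83272732048964), np.float64(77.96325697977174), np.float64(137.65880088758956), np.float64(197.9600520934334), np.float64(258.7268392604608), np.float64(319.20830185994896)]
[0.52087921 0.15205857 0.12613248] -76.79634894551164
```

Emit:
jog_arm --hand 1 --series '[{"dx": 0, "dy": 0, "dz": 0, "spin": 0.075}, {"dx": 0, "dy": 0, "dz": 0, "spin": 0.075}, {"dx": 0, "dy": 0, "dz": 0, "spin": 0.075}, {"dx": 0, "dy": 0, "dz": 0, "spin": 0.075}, {"dx": 0, "dy": 0, "dz": -0.02, "spin": 0.075}, {"dx": 0, "dy": 0, "dz": -0.04, "spin": 0.075}, {"dx": 0, "dy": 0, "dz": -0.05, "spin": 0.075}, {"dx": 0, "dy": 0, "dz": -0.055, "spin": 0.075}, {"dx": 0, "dy": 0, "dz": -0.055, "spin": 0.075}]'

```text
t: 9.4
tool_pos: [0.5195, 0.1495, 0.069]
orientation: [0.989, 0.15, -0.001, 0.0]
wrist_force: [0.0, -0.6, -0.2]
gripper_width: 0.0001
finger_force: 0.0
```

```bash
python3 - <<'E'
from h import *
f=grab('side'); a=cv2.cvtColor(f['pixels'],cv2.COLOR_RGB2BGR)[170:300,200:330]; cv2.imwrite('pics/s3.png',cv2.resize(a,None,fx=4.5,fy=4.5,interpolation=cv2.INTER_CUBIC))
s=ctrl.state(); print(s['tool_pos'],s['wrist_force'])
E
```

```text
[0.52032994 0.14972508 0.07015428] [ 0.9045307  -0.20114825  0.41737308]
```

View pics/s3.png

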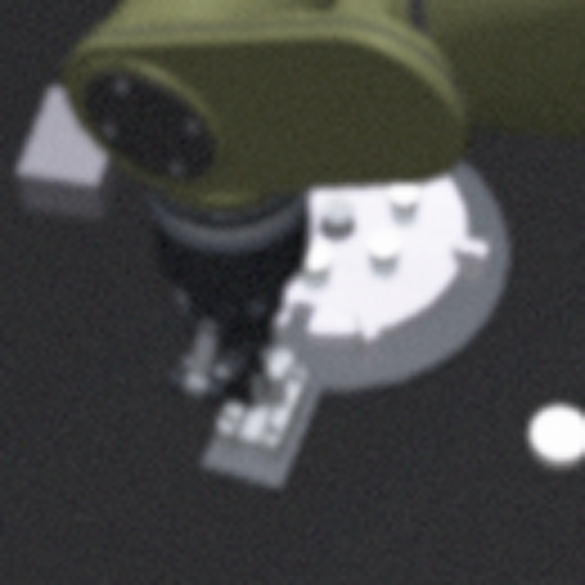

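The closed tip at crop (245,400) stands outside the handle plate at (280,360). I'll descend, then push in small steps.

Emit:
jog_arm --series '[{"dx": 0, "dy": 0, "dz": -0.009, "spin": 0}, {"dx": 0, "dy": 0, "dz": -0.018, "spin": 0}, {"dx": 0, "dy": 0, "dz": -0.027, "spin": 0}, {"dx": 0, "dy": 0, "dz": -0.027, "spin": 0}, {"dx": 0, "dy": 0, "dz": -0.027, "spin": 0}]'

```text
t: 9.87
tool_pos: [0.5197, 0.1499, 0.0423]
orientation: [0.989, 0.15, -0.001, 0.0]
wrist_force: [0.3, 0.4, 0.1]
gripper_width: 0.0001
finger_force: 0.0
```

Emit:
jog_arm --series '[{"dx": 0.0003, "dy": -0.001, "dz": 0, "spin": 0}, {"dx": 0.0006, "dy": -0.0019, "dz": 0, "spin": 0}, {"dx": 0.0009, "dy": -0.0029, "dz": 0, "spin": 0}, {"dx": 0.0012, "dy": -0.0038, "dz": 0, "spin": 0}, {"dx": 0.0015, "dy": -0.0048, "dz": 0, "spin": 0}, {"dx": 0.0018, "dy": -0.0057, "dz": 0, "spin": 0}, {"dx": 0.0021, "dy": -0.0067, "dz": 0, "spin": 0}, {"dx": 0.0024, "dy": -0.0076, "dz": 0, "spin": 0}, {"dx": 0.0027, "dy": -0.0086, "dz": 0, "spin": 0}, {"dx": 0.003, "dy": -0.0095, "dz": 0, "spin": 0}]'

```text
t: 10.7
tool_pos: [0.5236, 0.1407, 0.0435]
orientation: [0.989, 0.15, 0.0, -0.0]
wrist_force: [-2.1, 3.0, 1.6]
gripper_width: -0.0006
finger_force: 1.3
```

Emit:
jog_arm --series '[{"dx": 0.0003, "dy": -0.001, "dz": 0, "spin": 0}, {"dx": 0.0006, "dy": -0.0019, "dz": 0, "spin": 0}, {"dx": 0.0009, "dy": -0.0029, "dz": 0, "spin": 0}, {"dx": 0.0012, "dy": -0.0038, "dz": 0, "spin": 0}, {"dx": 0.0015, "dy": -0.0048, "dz": 0, "spin": 0}, {"dx": 0.0018, "dy": -0.0057, "dz": 0, "spin": 0}, {"dx": 0.0021, "dy": -0.0067, "dz": 0, "spin": 0}, {"dx": 0.0024, "dy": -0.0076, "dz": 0, "spin": 0}, {"dx": 0.0027, "dy": -0.0086, "dz": 0, "spin": 0}, {"dx": 0.003, "dy": -0.0095, "dz": 0, "spin": 0}]'

```text
t: 11.53
tool_pos: [0.5266, 0.1309, 0.0434]
orientation: [0.989, 0.15, 0.0, -0.0]
wrist_force: [0.3, 2.9, 2.0]
gripper_width: 0.0005
finger_force: 1.3
```

```bash
python3 - <<'E'
from h import *
f=grab('side'); a=cv2.cvtColor(f['pixels'],cv2.COLOR_RGB2BGR)[170:300,200:330]; cv2.imwrite('pics/s4.png',cv2.resize(a,None,fx=4.5,fy=4.5,interpolation=cv2.INTER_CUBIC))
s=ctrl.state(); print(s['tool_pos'],s['wrist_force'])
E
```

```text
[0.52663393 0.13078099 0.04337231] [0.5064696  2.82194633 2.22592891]
```

View pics/s4.png

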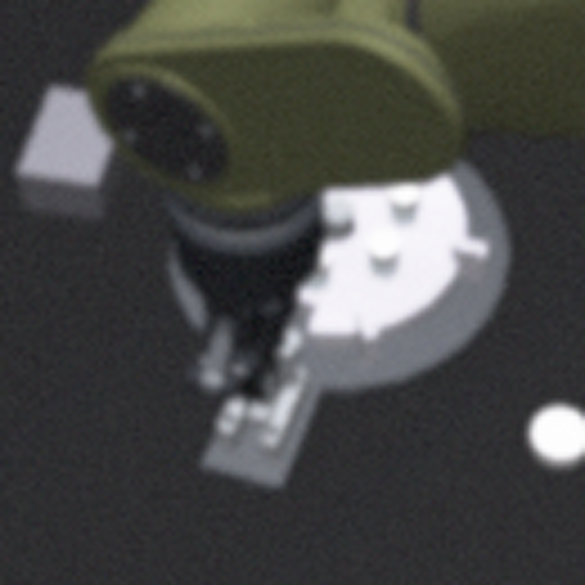

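The handle at crop (290,345) is moving inward with steady friction. I'll continue with force checks.

Emit:
jog_arm --series '[{"dx": 0.0002, "dy": -0.0007, "dz": 0, "spin": 0}, {"dx": 0.0004, "dy": -0.0014, "dz": 0, "spin": 0}, {"dx": 0.0006, "dy": -0.0021, "dz": 0, "spin": 0}, {"dx": 0.0009, "dy": -0.0029, "dz": 0, "spin": 0}, {"dx": 0.0011, "dy": -0.0036, "dz": 0, "spin": 0}]'

```text
t: 12.0
tool_pos: [0.5277, 0.1274, 0.0433]
orientation: [0.989, 0.15, 0.0, -0.0]
wrist_force: [1.2, 3.0, 1.6]
gripper_width: 0.0001
finger_force: 1.3
```

Emit:
jog_arm --series '[{"dx": 0.0002, "dy": -0.0007, "dz": 0, "spin": 0}, {"dx": 0.0004, "dy": -0.0014, "dz": 0, "spin": 0}, {"dx": 0.0006, "dy": -0.0021, "dz": 0, "spin": 0}, {"dx": 0.0009, "dy": -0.0029, "dz": 0, "spin": 0}]'

```text
t: 12.33
tool_pos: [0.5285, 0.1245, 0.0433]
orientation: [0.989, 0.15, 0.0, -0.0]
wrist_force: [0.4, 2.8, 0.9]
gripper_width: 0.0001
finger_force: 1.3
```

Emit:
jog_arm --series '[{"dx": 0.0002, "dy": -0.0007, "dz": 0, "spin": 0}, {"dx": 0.0004, "dy": -0.0014, "dz": 0, "spin": 0}, {"dx": 0.0006, "dy": -0.0021, "dz": 0, "spin": 0}, {"dx": 0.0009, "dy": -0.0029, "dz": 0, "spin": 0}]'

```text
t: 12.67
tool_pos: [0.5294, 0.1216, 0.0433]
orientation: [0.989, 0.15, 0.0, -0.0]
wrist_force: [1.6, 2.5, 0.8]
gripper_width: 0.0001
finger_force: 1.3
```

Emit:
jog_arm --series '[{"dx": 0.0001, "dy": -0.0005, "dz": 0, "spin": 0}, {"dx": 0.0003, "dy": -0.001, "dz": 0, "spin": 0}, {"dx": 0.0005, "dy": -0.0015, "dz": 0, "spin": 0}]'

```text
t: 12.92
tool_pos: [0.5298, 0.12, 0.0433]
orientation: [0.989, 0.15, -0.0, 0.0]
wrist_force: [0.6, 2.5, 1.5]
gripper_width: 0.0001
finger_force: 1.3
```

Emit:
jog_arm --series '[{"dx": 0.0001, "dy": -0.0005, "dz": 0, "spin": 0}, {"dx": 0.0003, "dy": -0.001, "dz": 0, "spin": 0}, {"dx": 0.0004, "dy": -0.0012, "dz": 0, "spin": 0}]'

```text
t: 13.17
tool_pos: [0.5302, 0.1188, 0.0433]
orientation: [0.989, 0.15, -0.0, 0.0]
wrist_force: [0.2, 2.1, 2.0]
gripper_width: 0.0
finger_force: 1.3
```

Emit:
jog_arm --series '[{"dx": 0.0001, "dy": -0.0004, "dz": 0, "spin": 0}, {"dx": 0.0002, "dy": -0.0008, "dz": 0, "spin": 0}]'

```text
t: 13.33
tool_pos: [0.5304, 0.1181, 0.0433]
orientation: [0.989, 0.15, -0.0, -0.0]
wrist_force: [0.4, 2.5, 0.5]
gripper_width: 0.0001
finger_force: 1.3
```

Emit:
jog_arm --series '[{"dx": 0.0001, "dy": -0.0003, "dz": 0, "spin": 0}, {"dx": 0.0002, "dy": -0.0005, "dz": 0, "spin": 0}]'

```text
t: 13.5
tool_pos: [0.5306, 0.1175, 0.0433]
orientation: [0.989, 0.15, -0.0, 0.0]
wrist_force: [-0.1, 2.8, 1.0]
gripper_width: -0.0
finger_force: 1.3
```

Emit:
jog_arm --series '[{"dx": 0.0001, "dy": -0.0003, "dz": 0, "spin": 0}, {"dx": 0.0002, "dy": -0.0005, "dz": 0, "spin": 0}]'

```text
t: 13.67
tool_pos: [0.5308, 0.117, 0.0433]
orientation: [0.989, 0.15, -0.0, 0.0]
wrist_force: [-0.0, 2.7, 1.8]
gripper_width: -0.0001
finger_force: 1.3
```

Emit:
jog_arm --series '[{"dx": 0.0001, "dy": -0.0003, "dz": 0, "spin": 0}, {"dx": 0.0002, "dy": -0.0005, "dz": 0, "spin": 0}]'

```text
t: 13.83
tool_pos: [0.531, 0.1166, 0.0433]
orientation: [0.989, 0.15, -0.0, 0.0]
wrist_force: [-0.2, 2.2, 0.7]
gripper_width: -0.0003
finger_force: 1.3
```

Emit:
jog_arm --series '[{"dx": 0.0001, "dy": -0.0003, "dz": 0, "spin": 0}, {"dx": 0.0001, "dy": -0.0005, "dz": 0, "spin": 0}]'

```text
t: 14.0
tool_pos: [0.531, 0.1164, 0.0433]
orientation: [0.989, 0.15, -0.0, -0.0]
wrist_force: [-0.8, 5.8, 2.0]
gripper_width: -0.0
finger_force: 2.5
```

Emit:
jog_arm --series '[{"dx": 0.0001, "dy": -0.0002, "dz": 0, "spin": 0}, {"dx": 0.0001, "dy": -0.0002, "dz": 0, "spin": 0}]'

```text
t: 14.17
tool_pos: [0.531, 0.1164, 0.0433]
orientation: [0.989, 0.15, -0.0, -0.001]
wrist_force: [-1.5, 6.0, 3.3]
gripper_width: -0.0003
finger_force: 2.7
```

Emit:
jog_arm --series '[{"dx": 0, "dy": -0.0002, "dz": 0, "spin": 0}, {"dx": 0, "dy": -0.0002, "dz": 0, "spin": 0}]'

```text
t: 14.33
tool_pos: [0.531, 0.1164, 0.0433]
orientation: [0.989, 0.15, -0.0, -0.001]
wrist_force: [-1.3, 5.9, 2.4]
gripper_width: -0.0002
finger_force: 3.0
```

Emit:
jog_arm --series '[{"dx": 0.0001, "dy": -0.0005, "dz": 0, "spin": 0}, {"dx": 0.0001, "dy": -0.0005, "dz": 0, "spin": 0}, {"dx": 0.0001, "dy": -0.0005, "dz": 0, "spin": 0}]'

```text
t: 14.58
tool_pos: [0.531, 0.1163, 0.0434]
orientation: [0.989, 0.15, -0.0, -0.001]
wrist_force: [-1.4, 8.2, 2.9]
gripper_width: 0.0003
finger_force: 3.9
```

Emit:
jog_arm --series '[{"dx": 0.0001, "dy": -0.0004, "dz": 0, "spin": 0}, {"dx": 0.0001, "dy": -0.0004, "dz": 0, "spin": 0}, {"dx": 0.0001, "dy": -0.0004, "dz": 0, "spin": 0}]'

```text
t: 14.83
tool_pos: [0.531, 0.1163, 0.0434]
orientation: [0.989, 0.15, -0.0, -0.001]
wrist_force: [-2.1, 9.8, 2.8]
gripper_width: 0.0004
finger_force: 4.7
```

Emit:
jog_arm --series '[{"dx": 0.0001, "dy": -0.0005, "dz": 0, "spin": 0}, {"dx": 0.0001, "dy": -0.0005, "dz": 0, "spin": 0}, {"dx": 0.0001, "dy": -0.0005, "dz": 0, "spin": 0}]'

```text
t: 15.08
tool_pos: [0.531, 0.1163, 0.0434]
orientation: [0.989, 0.15, -0.0, -0.002]
wrist_force: [-1.9, 11.1, 2.7]
gripper_width: -0.0001
finger_force: 5.6
```

Emit:
jog_arm --series '[{"dx": 0, "dy": 0, "dz": 0, "spin": 0}, {"dx": 0, "dy": 0, "dz": 0, "spin": 0}]'

```text
t: 15.25
tool_pos: [0.531, 0.1163, 0.0434]
orientation: [0.989, 0.15, -0.0, -0.002]
wrist_force: [-2.2, 10.5, 2.0]
gripper_width: 0.0004
finger_force: 5.5
```

Emit:
jog_arm --series '[{"dx": 0.0001, "dy": -0.0003, "dz": 0, "spin": 0}, {"dx": 0.0001, "dy": -0.0003, "dz": 0, "spin": 0}, {"dx": 0.0001, "dy": -0.0003, "dz": 0, "spin": 0}, {"dx": 0.0001, "dy": -0.0003, "dz": 0, "spin": 0}, {"dx": 0.0001, "dy": -0.0003, "dz": 0, "spin": 0}, {"dx": 0.0001, "dy": -0.0003, "dz": 0, "spin": 0}, {"dx": 0.0001, "dy": -0.0003, "dz": 0, "spin": 0}, {"dx": 0.0001, "dy": -0.0003, "dz": 0, "spin": 0}, {"dx": 0.0001, "dy": -0.0003, "dz": 0, "spin": 0}, {"dx": 0.0001, "dy": -0.0003, "dz": 0, "spin": 0}, {"dx": 0.0001, "dy": -0.0003, "dz": 0, "spin": 0}, {"dx": 0.0001, "dy": -0.0003, "dz": 0, "spin": 0}, {"dx": 0.0001, "dy": -0.0003, "dz": 0, "spin": 0}, {"dx": 0.0001, "dy": -0.0003, "dz": 0, "spin": 0}, {"dx": 0.0001, "dy": -0.0003, "dz": 0, "spin": 0}, {"dx": 0.0001, "dy": -0.0003, "dz": 0, "spin": 0}, {"dx": 0.0001, "dy": -0.0003, "dz": 0, "spin": 0}, {"dx": 0.0001, "dy": -0.0003, "dz": 0, "spin": 0}]'

```text
t: 16.75
tool_pos: [0.531, 0.1162, 0.0434]
orientation: [0.989, 0.15, -0.0, -0.002]
wrist_force: [-2.9, 10.8, 2.8]
gripper_width: -0.0003
finger_force: 6.1
```

Emit:
jog_arm --series '[{"dx": -0.001, "dy": 0.003, "dz": 0, "spin": 0}, {"dx": -0.002, "dy": 0.006, "dz": 0, "spin": 0}, {"dx": -0.0035, "dy": 0.012, "dz": 0, "spin": 0}, {"dx": -0.006, "dy": 0.02, "dz": 0, "spin": 0}, {"dx": -0.006, "dy": 0.02, "dz": 0, "spin": 0}, {"dx": -0.006, "dy": 0.02, "dz": 0.03, "spin": 0}, {"dx": -0.006, "dy": 0.02, "dz": 0.07, "spin": 0}, {"dx": -0.006, "dy": 0.02, "dz": 0.11, "spin": 0}, {"dx": -0.006, "dy": 0.05, "dz": 0.14, "spin": 0}, {"dx": -0.006, "dy": 0.09, "dz": 0.15, "spin": 0}, {"dx": -0.006, "dy": 0.13, "dz": 0.15, "spin": 0}, {"dx": -0.006, "dy": 0.17, "dz": 0.15, "spin": 0}, {"dx": -0.006, "dy": 0.2, "dz": 0.15, "spin": 0}, {"dx": -0.006, "dy": 0.2, "dz": 0.15, "spin": 0}]'

```text
t: 17.92
tool_pos: [0.525, 0.3186, 0.1934]
orientation: [0.988, 0.153, 0.0, -0.001]
wrist_force: [0.2, -0.4, 0.2]
gripper_width: 0.0002
finger_force: 0.0
```

```bash
python3 - <<'E'
import h,cv2
h.grab('top','top5.png');a=cv2.imread('pics/top5.png')[150:255,195:335]; cv2.imwrite('pics/z5.png',cv2.resize(a,None,fx=5.6,fy=5.6,interpolation=cv2.INTER_CUBIC))
print(h.ctrl.state()['wrist_force'])
E
```

```text
[-0.74981122 -1.11767994 -0.208441  ]
```

View pics/z5.png

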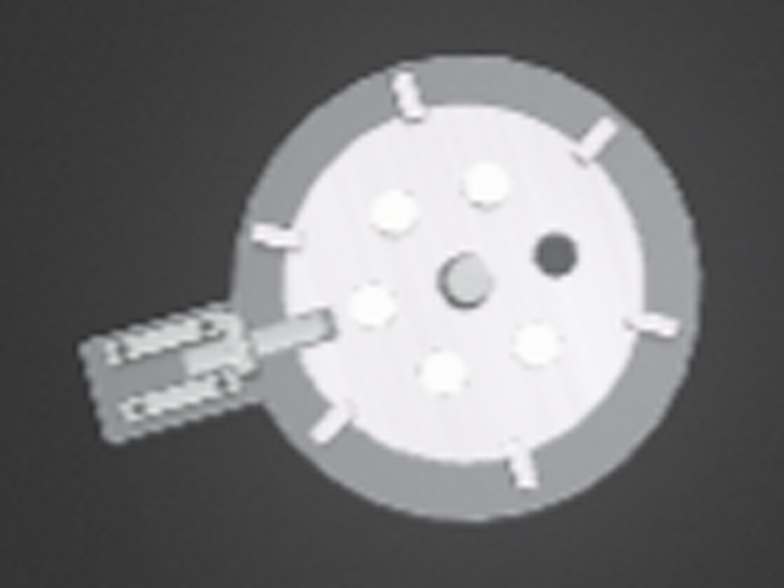

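The bolt sits in the notch with its nose at crop (325,325), about 64 mm from the axis, so it is fully home. The gripper is clear and the disc is flat, so I'm handing the job in.

```bash
python3 -c "
from cell import ctrl; print(ctrl.job_done())"
```

```text
the job is handed in; nothing more can be done
None
```

The carousel's notch is turned to the bolt, and the bolt is fully home after being pressed at about 11–12 N for 1.5 s; I let go and handed the job in at about 18 s, but no verdict came back.

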